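# Jack up a loaded bottle rack and hold it

### The job

The loaded bottle rack needs felt glides under the two feet at its yellow-banded end, so jack that end up for me without unloading it. Flip the jack's red cam lever over to locked, set the jack with its saddle squarely under the yellow band on the rack's end bar, then pump the handle until both of those feet stand clear of the counter by at least 10 mm. Finish with the handle still held all the way down, leave the rack where it stands, keep its bottles standing and leave the jar and bowl on the counter alone.

Things in the scene. Friction and masses are not known exactly. Their poses are not given: they have to be found in the camera images.
- jack: blue steel ratchet jack, loose, 0.9 kg, slides on the counter with about 3 N. Origin on the counter below the saddle centre; +x is the working end, the handle rises along -x in the plane y = 0, the red cam lever is on the +y side. Base plate x -103 to +47 mm, 86 mm wide, 10 mm high; housing 46 x 44 mm, 84 mm high; two handle cheeks 44 mm over all, x -70 to -20 mm, 82 mm high.
- saddle (a point): centre of the top face of the jack's round saddle (45 mm across, flat), 100 mm above the counter when the ram is down, on the jack's z axis; rises with the ram.
- ram (a joint): height of the saddle above its lowest position, m, 0 to 0.044; it meets the bar at 0.005. Cam lever locked: a full handle stroke raises it about 12 mm, and as the handle is let up it settles on a ratchet tooth (every 10 mm: 10 mm net a stroke). The handle must pass about 0.48 rad to catch a tooth, then be let up to within 0.06 rad of rest for the next. Lever released: it falls back to 0.
- handle (a joint): pump handle angle, rad: 0 = at rest (20 degrees above level, towards -x of the jack), 0.55 = all the way down (11 degrees below level). A spring lifts it back with about 2 N at the grip; pressing takes about 3 N at the grip empty and 8 to 14 N lifting the rack. At rest its stop is rigid upwards: the jack can be slid about by the gripped handle.
- handle_pivot (a point): handle hinge axis, 45 mm behind the saddle axis (jack -x) and 70 mm above the counter; the axis is the jack's y.
- handle_grip (a point): middle of the black rubber grip of the handle, on its centre line, 140 mm from the pivot; the grip is 22 mm thick and about 90 mm long, the bare steel tube between grip and pivot is 16 mm thick. About 118 mm above the counter at rest, 42 mm when all the way down.
- cam (a joint): red cam lever angle, rad: 0 = released (leaning 40 degrees to the jack's +x), 1.4 = locked (leaning 40 degrees to its -x). Its axis is parallel to the jack's y, 46 mm to the +y side of the saddle centre, 60 mm above the counter. About 1 N at the tip moves it; it stays where it is left. Released or upright it does not clear the rack's end bar: flip it before sliding the jack in.
- cam_tip (a point): centre of the 16 mm ball at the end of the cam lever, 50 mm from the lever's axis (about 98 mm above the counter at either end of its swing); the lever's stem is 10 mm thick.
- rack: bottle rack, loose, about 6 kg loaded: dark pipe legs, wooden deck (top 135 mm up), thin guard rail 172 mm up. Origin on the counter below the yellow band; +x runs along the rack away from the banded end. At x = 0 a 30 mm square bar runs along y between two legs, underside 105 mm, top 135 mm up; the deck begins right behind it. Legs at x = 0 and 390 mm, y = +-125 mm, 26 mm thick, feet 54 mm.
- lift_point (a point): centre of the underside of the yellow band (50 mm of the end bar painted yellow), 105 mm above the counter before lifting.
- foot_a (a point): underside of the rack's foot at the banded end, on its +y side; on the counter at the start.
- foot_b (a point): underside of the rack's foot at the banded end, on its -y side; on the counter at the start.
- far_end (a point): point on the counter midway between the two far feet, which stay on the counter as the rack tilts about them.
- oil0: dark oil bottle with gold cap, 60 mm across, 270 mm tall, standing loose on the rack's deck; origin at its underside.
- oil1: like oil0.
- oil2: like oil0.
- oil3: like oil0.
- jar: amber glass jar with a steel lid and paper label, 80 mm across, 90 mm tall, on the counter beyond the jack; to be left alone.
- bowl: light wooden bowl, 110 mm across, 50 mm high, on the counter; to be left alone.

How it is judged:
By the outcome, as a careful person would: the job done as asked, in the order asked, and still so for the second after the job is handed in, while the arm keeps its last pose, push and grip.
It also fails if it takes over 56 s, if anything falls off the work surface, if the arm or the gripper's body presses on something with over 40 N, if the wrist force passes 120 N, or if a joint passes its speed limit or range.

### The arm

A 6-joint arm with a two-finger parallel gripper is mounted at the origin on the work surface. World frame = base frame: x ahead of the robot, y to its left, z up, the work surface at z = 0. Lengths are in m, angles in degrees, forces in N, time in s.
With the tool pointing down it reaches from about 0.275 to 0.75 m from the base axis. Payload 10.2 kg.
Tool frame: the origin (TCP) lies on the centre line of the jaws, within the pads' length; the fingertips stand 22 mm ahead of it and the grasp point (between the pads) lies 3 mm ahead of it; z points along the fingers, y is the line along which they close (so a half turn about z gives the same grasp; the last joint's range is limited). The gripper opens to 88 mm and grips with 3 to 60 N. Pads are 18 mm wide; open, the fingers measure 123 mm over their backs; the gripper's body (75 mm by 187 mm) begins 45 mm behind the grasp point.
Start: joints at [-76.054, 17.928, 85.812, -0, 76.261, -12.8], TCP at [0.236, -0.469, 0.261] pointing down, gripper open.
Joint ranges: [-168.41, 168.41], [-55.51, 124.54], [10.69, 146.95], [-70.63, 250.63], [1, 178], [-165.06, 165.06]. Speed limits (degrees/s): [136.94, 136.94, 172.46, 180, 180, 180].

### API

Orientations are given as [roll, pitch, yaw] about the fixed x, y, z axes, in that order (R = Rz(yaw) Ry(pitch) Rx(roll)).
In Python, from station import * gives the robot as it stands. The module is installed in compiled form; this text tells all that it offers.
- The arm moves only by the tool carry_out, never from a script. Its argument "motion" is one flat list of numbers, 5 for each row, row after row: the shift along the tool's x, y, z in mm, then the turn about the tool's z in degrees, then the closure in counts, from 0 (fully open) to 255 (shut). In form: [tx, ty, tz, roll, hand, tx, ty, tz, roll, hand, ...]. A call has 1 to 5 rows; each row is the pose to reach, as a shift and turn from the pose commanded when the call began, along the tool's axes at that moment; what a row does not reach only later rows make up. A row lasts 1/12 s, in which the tool goes at most 41.7 mm and 7.16 degrees, less where a joint would pass 70% of its speed; a pose out of reach is approached as far as the arm can. A call with a gripper value outside its range is refused whole. The fingers move at their own pace and stop on an object; "squeeze" is the grip in N (left out, the last holds). Time passes only in rows, so rows that repeat a pose let the fingers close. It gives the time, the measured TCP pose, the force, the opening and the grip force at its end, in the units of the state.
- read_state(): the state, without advancing time (a new reading comes with each control period).
- read_camera(name): name is "scene" or "top" or "wrist"; returns a dict with "pixels" (384x512x3 uint8, blue, green, red), "z_map" (384x512 float32, m along the optical axis (not along the pixel's ray), 0 where there is no reading), "fx", "fy", "cx", "cy" (pixels), "R" (3x3) and "t" (3): a world point X has camera coordinates R X + t. Camera axes: x right, y down, z forward; pixel columns grow to the right and rows downward; lengths in m; the calibration is good to about 2 mm. A picture is of the moment at which its call begins.
- close_job(): hands the job in; it is judged then, once.
The state is a dict: "clock": time; "joints": joint angles; "qvel": joint speeds; "effort": joint torques, N m; "position": TCP position; "eef_rot": TCP orientation; "ft_force": force on the tool from outside, world axes, zero at the start; "ft_torque": the same for the moment, N m; "width": finger opening in m; "gripper_force": force on a finger pad.
Only numpy, scipy, OpenCV 4.12 (cv2) and the standard library are available. Lean on these libraries where they do the work, as an engineer would, in place of code of your own. Each camera call takes 0.05 s, during which the arm holds its last target. There are 200 camera calls.

## Working session

There is one attempt and no reset: what is moved stays moved. The work goes in short steps, Python scripts to look and compute and a tool call to move; the robot and the scene stay as the last step left them, time stands still between calls to the robot, and variables do not carry over. Pictures are saved under pics/ and viewed, at most 10 in all, crops included, and the job is handed in when it is done.

Besides the shell and the picture viewer there is one more tool, called after ">>>" in YAML: its name, and indented under it one key for each argument. carry_out: Moves the arm, as the interface text tells. Its arguments: {"type":"object","properties":{"motion":{"type":"array","items":{"type":"number"}},"squeeze":{"type":"number"}},"required":["motion"]}

```bash
mkdir -p pics
cat > h.py <<'E'
from station import *
import numpy as np, cv2
from scipy.spatial.transform import Rotation as Ro
def snap(n,f):
    c=read_camera(n); cv2.imwrite('pics/'+f,c['pixels']); np.savez('pics/'+f[:-4]+'.npz',**c); return c
def world(c):
    z=c['z_map'].astype(float); v,u=np.mgrid[:z.shape[0],:z.shape[1]]
    P=np.stack([(u-c['cx'])/c['fx']*z,(v-c['cy'])/c['fy']*z,z],-1)
    return (P-c['t'])@c['R']
def st():
    s=read_state(); print({k:np.round(s[k],4).tolist() for k in ('clock','joints','position','eef_rot','ft_force','width','gripper_force')}); return s
E
python3 - <<'E'
from h import *
a=snap('top','top0.png'); b=snap('scene','scene0.png'); st()
print(a['R'],a['t'],a['fx']); 
cv2.imwrite('pics/both0.png',cv2.resize(np.vstack([a['pixels'],b['pixels']]),(400,600)) if 0 else a['pixels'])
E
```

```text
{'clock': 0.1, 'joints': [-76.0549, 17.9554, 85.8477, -0.0, 76.2611, -12.8005], 'position': [0.2362, -0.4687, 0.2602], 'eef_rot': [-179.9374, -0.0142, 26.7456], 'ft_force': [0.1801, -0.0914, -0.6511], 'width': 0.088, 'gripper_force': 0.0}
[[-0.00818094 -0.99994644 -0.006339  ]
 [-0.98044331  0.00926759 -0.19658337]
 [ 0.19663159  0.0046068  -0.98046662]] [-0.06504193  0.60221699  1.47874008] 478.3183958423946
```

View pics/top0.png

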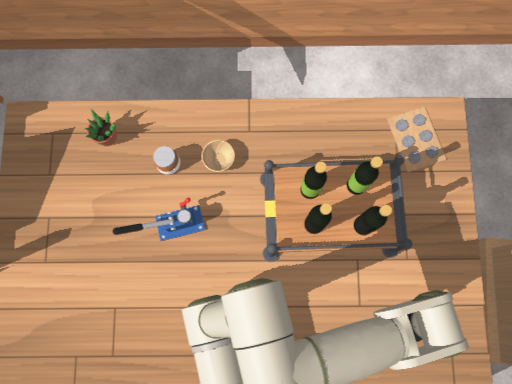

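View pics/scene0.png

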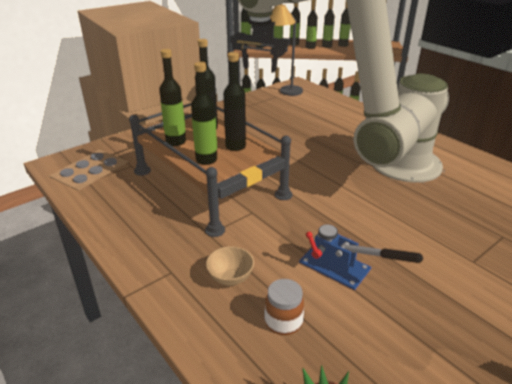

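The top view shows the jack at about (181,220) with its handle to the left, and its red lever at (185,203). The yellow band is at (270,209), the rack lies to the right, the bowl is at (218,155) and the jar at (166,160).

```bash
cat > m.py <<'E'
from h import *
def meas(c,box=None):
    P=world(c); hsv=cv2.cvtColor(c['pixels'],cv2.COLOR_BGR2HSV).astype(int); H,S,V=hsv[...,0],hsv[...,1],hsv[...,2]
    ok=c['z_map']>0; X,Y,Z=P[...,0],P[...,1],P[...,2]
    M={'yellow':ok&(H>22)&(H<33)&(S>190)&(V>120)&(abs(Z-.13)<.02),
       'red':ok&((H<5)|(H>175))&(S>170)&(Z>.04)&(Z<.13),
       'blueplate':ok&(H>100)&(H<125)&(S>130)&(Z>0.003)&(Z<.02),
       'grip':ok&(V<60)&(Z>.06)&(Z<.15)&(Y>.2)}
    return P,M
E
python3 - <<'E'
from m import *
for f in ('top0','scene0'):
    c=dict(np.load(f'pics/{f}.npz')); P,M=meas(c); print(f)
    for k,m in M.items():
        Q=P[m]
        if len(Q): print(k,len(Q),Q.mean(0).round(4),Q.min(0).round(3),Q.max(0).round(3))
    if f=='top0':
        Q=P[M['blueplate']][:,:2].astype(np.float32); print(cv2.minAreaRect(Q))
    X,Y,Z=P[...,0],P[...,1],P[...,2]
    m=(Z>.092)&(Z<.106)&(abs(Y-.22)<.06)&(abs(X-.46)<.06); 
    S=cv2.cvtColor(c['pixels'],cv2.COLOR_BGR2HSV)[...,1]; m&=(S<80)
    print('saddle',m.sum(),P[m].mean(0),P[m].min(0),P[m].max(0))
    Q=P[M['grip']]
    if len(Q): 
        d=np.linalg.svd(Q-Q.mean(0))[2][0]; print('gripdir',d, np.degrees(np.arctan2(d[1],d[0])))
    # bar
    m=(Z>.125)&(Z<.142)&(c['pixels'].max(-1)<110)&(Y>-.06)&(Y<.03)&(X>.36)&(X<.62)
    Q=P[m]; print('bar',m.sum(),Q.mean(0),cv2.fitLine(Q[:,:2].astype(np.float32),2,0,.01,.01).ravel())
E
```

```text
top0
red 32 [0.5892 0.1529 0.0872] [0.583 0.136 0.063] [0.598 0.17  0.114]
blueplate 458 [0.5257 0.1722 0.0102] [0.482 0.102 0.003] [0.591 0.258 0.019]
grip 256 [0.6223 0.3598 0.1044] [0.486 0.278 0.06 ] [0.875 0.475 0.142]
((0.5366029143333435, 0.1792580485343933), (0.08314354717731476, 0.1466923952102661), 14.00815200805664)
saddle 41 [0.51358195 0.25779794 0.09939089] [0.50540908 0.23841055 0.09235575] [0.51948686 0.27986521 0.10567235]
gripdir [-0.93281501 -0.31848178  0.16859869] -161.14906429169798<stdin>:18: RuntimeWarning: Mean of empty slice.
  ret = um.true_divide(
Traceback (most recent call last):
cv2.error: OpenCV(4.12.0) /io/opencv/modules/imgproc/src/linefit.cpp:50: error: (-215:Assertion failed) count > 0 in function 'fitLine2D_wods'
```

Run:
```python
from m import *
c=dict(np.load('pics/top0.npz')); P,M=meas(c); im=c['pixels']; X,Y,Z=P[...,0],P[...,1],P[...,2]
hsv=cv2.cvtColor(im,cv2.COLOR_BGR2HSV)
for p in [(270,209),(270,190),(270,235),(269,165),(271,252),(184,216),(181,220),(166,155),(218,155),(128,229)]:
    print(p,hsv[p[1],p[0]],P[p[1],p[0]].round(3))
m=(hsv[...,1]>150)&(abs(X-.56)<.04)&(abs(Y+.05)<.05)&(hsv[...,0]>18)&(hsv[...,0]<35)&(Z>.12)&(Z<.15); print('yel',m.sum(),P[m].mean(0),P[m].min(0),P[m].max(0))
m=(hsv[...,1]<90)&(abs(X-.545)<.05)&(abs(Y-.15)<.04)&(Z>.093)&(Z<.107); print('sad',m.sum(),P[m].mean(0),P[m].min(0),P[m].max(0))
m=(hsv[...,2]<70)&(abs(X-.51)<.04)&(Y>.25)&(Y<.36)&(Z>.09)&(Z<.15);Q=P[m];print('grip',m.sum(),Q.mean(0),Q.min(0),Q.max(0),np.linalg.svd(Q-Q.mean(0))[2][0])
m=(Z>.127)&(Z<.145)&(Y>-.09)&(Y<-.0)&(X>.45)&(X<.65)&(hsv[...,2]<130)
Q=P[m];print('bar',m.sum(),Q.mean(0),Q.min(0),Q.max(0)); 
if len(Q):print(cv2.fitLine(Q[:,:2].astype(np.float32),2,0,.01,.01).ravel())
```

```text
(270, 209) [ 26 147 253] [ 0.556 -0.116  0.137]
(270, 190) [110  21 108] [ 0.614 -0.116  0.139]
(270, 235) [107  17 106] [ 0.477 -0.115  0.131]
(269, 165) [116  16 110] [ 0.678 -0.113  0.196]
(271, 252) [111  17 103] [ 0.421 -0.115  0.19 ]
(184, 216) [162   6 209] [0.544 0.152 0.092]
(181, 220) [150   6 213] [0.53  0.16  0.099]
(166, 155) [156   6 208] [0.743 0.214 0.093]
(218, 155) [ 17  95 227] [0.768 0.055 0.004]
(128, 229) [ 0  0 43] [0.5   0.318 0.123]<stdin>:6: RuntimeWarning: Mean of empty slice.
  ret = um.true_divide(
Traceback (most recent call last):
ValueError: zero-size array to reduction operation minimum which has no identity
```

Run:
```python
from m import *
c=dict(np.load('pics/top0.npz')); P,M=meas(c); im=c['pixels']; X,Y,Z=P[...,0],P[...,1],P[...,2]
hsv=cv2.cvtColor(im,cv2.COLOR_BGR2HSV)
def pr(n,m):
    Q=P[m]; print(n,len(Q),Q.mean(0).round(4),Q.min(0).round(3),Q.max(0).round(3)); return Q
line=lambda Q:print(' line',cv2.fitLine(Q[:,:2].astype(np.float32),2,0,.01,.01).ravel())
pr('yel',(hsv[...,1]>120)&(abs(X-.556)<.05)&(abs(Y+.115)<.025)&(hsv[...,0]>22)&(hsv[...,0]<32)&(Z>.12)&(Z<.15))
pr('sad',(hsv[...,1]<60)&(abs(X-.545)<.05)&(abs(Y-.15)<.045)&(Z>.09)&(Z<.11))
Q=pr('grip',(hsv[...,2]<70)&(abs(X-.51)<.05)&(Y>.25)&(Y<.38)&(Z>.09)&(Z<.16));line(Q)
Q=pr('bar',(Z>.127)&(Z<.145)&(abs(Y+.115)<.022)&(X>.45)&(X<.65)); line(Q)
Q=pr('post',(Z>.16)&(abs(Y+.115)<.03)&(X>.62)&(X<.74)); Q=pr('post',(Z>.16)&(abs(Y+.115)<.03)&(X>.37)&(X<.47))
Q=pr('bpost',(Z>.16)&(abs(Y+.5)<.06)&(X>.62)&(X<.74)&(hsv[...,2]<130)); Q=pr('bpost',(Z>.16)&(abs(Y+.5)<.06)&(X>.37)&(X<.47)&(hsv[...,2]<130))
Q=pr('blue',(hsv[...,0]>100)&(hsv[...,0]<125)&(hsv[...,1]>130)&(abs(Z-.01)<.007)&(Y>.05)&(Y<.26)); print(cv2.minAreaRect(Q[:,:2].astype(np.float32)))
pr('jar',(Z>.08)&(abs(X-.745)<.07)&(abs(Y-.21)<.06))
pr('bowl',(Z>.04)&(abs(X-.76)<.08)&(abs(Y-.055)<.08))
```

```text
yel 152 [ 0.5576 -0.116   0.1347] [ 0.534 -0.131  0.122] [ 0.582 -0.101  0.144]
sad 148 [0.5426 0.1516 0.0989] [0.521 0.132 0.091] [0.563 0.174 0.108]
grip 176 [0.5011 0.3183 0.126 ] [0.486 0.278 0.105] [0.518 0.359 0.142]
 line [ 0.23799184 -0.97126716  0.50110763  0.31831294]
bar 735 [ 0.5505 -0.1195  0.1347] [ 0.452 -0.137  0.127] [ 0.65  -0.101  0.144]
 line [ 0.9998906   0.01478985  0.550519   -0.11947811]
post 105 [ 0.6801 -0.1176  0.186 ] [ 0.667 -0.144  0.162] [ 0.696 -0.101  0.198]
post 93 [ 0.4319 -0.122   0.1896] [ 0.418 -0.145  0.167] [ 0.447 -0.107  0.202]
bpost 196 [ 0.6762 -0.495   0.1813] [ 0.622 -0.516  0.16 ] [ 0.703 -0.455  0.2  ]
bpost 175 [ 0.4432 -0.4906  0.183 ] [ 0.429 -0.523  0.161] [ 0.469 -0.44   0.201]
blue 449 [0.5255 0.1724 0.01  ] [0.482 0.102 0.003] [0.591 0.258 0.017]
((0.5366029143333435, 0.1792580485343933), (0.08314354717731476, 0.1466923952102661), 14.00815200805664)
jar 363 [0.7391 0.2206 0.0893] [0.705 0.186 0.081] [0.774 0.254 0.097]
bowl 190 [0.7611 0.0542 0.0473] [ 0.7   -0.002  0.04 ] [0.808 0.104 0.058]
```

```bash
cat >> h.py <<'E'
def rel(*wps):
    """waypoints (x,y,z,yaw) in world -> shift in tool axes (mm), roll (deg) from the present pose"""
    s=st(); R=Ro.from_euler('xyz',s['eef_rot'],degrees=True).as_matrix(); p=np.array(s['position'])
    for w in wps:
        d=R.T@(np.array(w[:3])-p)*1000
        print(w,'->',d.round(1),'roll',round(-((w[3]-s['eef_rot'][2]+180)%360-180),1))
E
python3 - <<'E'
from h import *
rel((.25,-.38,.27,50),(.30,-.28,.27,62),(.36,0,.27,103.8))
E
```

```text
{'clock': 0.1, 'joints': [-76.0549, 17.9554, 85.8477, -0.0, 76.2611, -12.8005], 'position': [0.2362, -0.4687, 0.2602], 'eef_rot': [-179.9374, -0.0142, 26.7456], 'ft_force': [0.1801, -0.0914, -0.6511], 'width': 0.088, 'gripper_force': 0.0}
(0.25, -0.38, 0.27, 50) -> [ 52.2 -73.   -9.7] roll -23.3
(0.3, -0.28, 0.27, 62) -> [ 141.9 -139.8   -9.6] roll -35.3
(0.36, 0, 0.27, 103.8) -> [ 321.5 -362.8   -9.3] roll -77.1
```

>>> carry_out:
  motion: [27, -30, -4, -6.5, 0, 54, -60, -8, -13, 0, 81, -91, -9, -19.5, 0, 107, -121, -9, -26, 0, 134, -151, -9, -32, 0]

```text
clock: 0.52
position: [0.2879, -0.2718, 0.2695]
eef_rot: [-180.0, -0.0, 59.0]
ft_force: [0.5, -1.2, 0.4]
width: 0.088
gripper_force: 0.0
```

Run:
```python
from h import *
rel((.36,0,.27,103.8))
```

```text
{'clock': 0.5167, 'joints': [-60.4404, 0.8158, 104.8361, 0.0052, 74.3673, -29.4736], 'position': [0.2879, -0.2718, 0.2695], 'eef_rot': [-179.9857, -0.0138, 59.0318], 'ft_force': [0.532, -1.2227, 0.3935], 'width': 0.088, 'gripper_force': 0.0}
(0.36, 0, 0.27, 103.8) -> [270.2 -78.   -0.4] roll -44.8
```

>>> carry_out:
  motion: [39, -11, 0, -6.5, 255, 77, -22, 0, -13, 255, 116, -33, 0, -19.5, 255, 155, -44, 0, -26, 255, 193, -55, 0, -32.5, 255]

```text
clock: 0.93
position: [0.3409, -0.0782, 0.2697]
eef_rot: [180.0, 0.0, 91.5]
ft_force: [0.7, -0.1, -0.5]
width: 0.0567
gripper_force: 0.0
```

Run:
```python
from h import *
rel((.6047,.1013,.24,103.8),(.6047,.1013,.11,103.8))
```

```text
{'clock': 0.9333, 'joints': [-32.3381, -5.667, 110.9577, 0.0051, 74.6948, -33.8758], 'position': [0.3409, -0.0782, 0.2697], 'eef_rot': [179.9852, 0.004, 91.5363], 'ft_force': [0.674, -0.0777, -0.4974], 'width': 0.0567, 'gripper_force': 0.0}
(0.6047, 0.1013, 0.24, 103.8) -> [172.3 268.5  29.8] roll -12.3
(0.6047, 0.1013, 0.11, 103.8) -> [172.3 268.5 159.8] roll -12.3
```

>>> carry_out:
  motion: [22, 33, 2, -3, 255, 45, 66, 4, -6, 255, 67, 99, 8, -9, 255, 90, 132, 12, -12.3, 255, 112, 165, 20, -12.3, 255]

```text
clock: 1.35
position: [0.5051, 0.0373, 0.2497]
eef_rot: [180.0, 0.0, 103.8]
ft_force: [0.3, -0.9, 0.7]
width: 0.0235
gripper_force: 0.0
```

Run:
```python
from h import *
rel((.6047,.1013,.20,103.8),(.6047,.1013,.11,103.8))
```

```text
{'clock': 1.35, 'joints': [-9.051, 16.0756, 89.9887, -0.0029, 73.8892, -22.8117], 'position': [0.5051, 0.0373, 0.2497], 'eef_rot': [179.9582, 0.0206, 103.7615], 'ft_force': [0.3043, -0.8624, 0.6682], 'width': 0.0235, 'gripper_force': 0.0}
(0.6047, 0.1013, 0.2, 103.8) -> [ 38.5 112.   49.8] roll -0.0
(0.6047, 0.1013, 0.11, 103.8) -> [ 38.5 111.9 139.8] roll -0.0
```

>>> carry_out:
  motion: [12, 36, 15, 0, 255, 24, 72, 30, 0, 255, 38.5, 108, 45, 0, 255, 38.5, 112, 70, 0, 255, 38.5, 112, 85, 0, 255]

```text
clock: 1.77
position: [0.6039, 0.1003, 0.1613]
eef_rot: [-179.8, -0.1, 103.7]
ft_force: [-0.7, -0.2, -0.6]
width: 0.0003
gripper_force: 0.0
```

Run:
```python
from h import *
c=snap('wrist','w1.png'); rel((.6047,.1013,.11,103.8),(.5868,.1741,.11,103.8))
P=world(c);hsv=cv2.cvtColor(c['pixels'],cv2.COLOR_BGR2HSV)
m=((hsv[...,0]<5)|(hsv[...,0]>175))&(hsv[...,1]>150)&(P[...,2]>.04)&(P[...,2]<.13);Q=P[m];print(len(Q))
if len(Q):print(Q.mean(0),Q.min(0),Q.max(0),Q[Q[:,2]>.085].mean(0))
```

```text
{'clock': 1.8167, 'joints': [-1.5788, 33.9001, 77.4029, -0.0019, 69.1441, -15.1859], 'position': [0.6022, 0.0997, 0.159], 'eef_rot': [-179.5681, -0.1154, 103.6073], 'ft_force': [-0.8258, -0.4513, -2.833], 'width': 0.0002, 'gripper_force': 0.0}
(0.6047, 0.1013, 0.11, 103.8) -> [ 0.8  3.2 49. ] roll -0.2
(0.5868, 0.1741, 0.11, 103.8) -> [75.8  2.9 49.1] roll -0.2
1207
[0.5914554  0.15302496 0.09193781] [0.58114589 0.13457141 0.06029861] [0.60195664 0.17518609 0.11335995] [0.59332112 0.14548136 0.10442027]
```

View pics/w1.png

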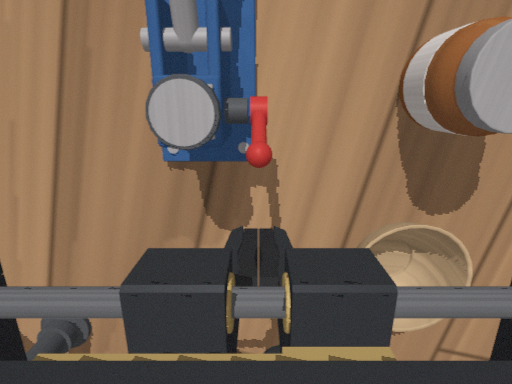

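The wrist view shows the red ball at (259,153), leaning toward the gripper. It is in line with the closed fingertips (about 259,240), and the saddle is at (183,112).

>>> carry_out:
  motion: [1, 3, 20, 0, 255, 1, 3, 40, 0, 255, 1, 3, 49, 0, 255, 1, 3, 49, 0, 255, 12, 3, 49, 0, 255]

```text
clock: 2.23
position: [0.6041, 0.1103, 0.1165]
eef_rot: [180.0, 0.0, 103.4]
ft_force: [0.5, 0.3, 0.4]
width: 0.0004
gripper_force: 0.0
```

>>> carry_out:
  motion: [12, 0, 0, 0, 255, 24, 0, 0, 0, 255, 36, 0, 0, 0, 255, 48, 0, 0, 0, 255, 58, 0, 0, 0, 255]

```text
clock: 2.65
position: [0.5895, 0.1695, 0.116]
eef_rot: [180.0, 0.0, 103.6]
ft_force: [1.4, -1.7, -0.1]
width: 0.0006
gripper_force: 0.7
```

Run:
```python
from h import *
rel((.5868,.1741,.11,103.8))
```

```text
{'clock': 2.65, 'joints': [5.1103, 36.81, 79.4433, -0.0068, 63.7277, -8.4849], 'position': [0.5895, 0.1695, 0.116], 'eef_rot': [179.9822, 0.0089, 103.5982], 'ft_force': [1.3688, -1.6846, -0.1236], 'width': 0.0006, 'gripper_force': 0.703}
(0.5868, 0.1741, 0.11, 103.8) -> [ 5.2 -1.6  6. ] roll -0.2
```

>>> carry_out:
  motion: [6, 0, 3, 0, 255, 10, 0, 3, 0, 255, 10, 0, 3, 0, 255]

```text
clock: 2.9
position: [0.5876, 0.1781, 0.1128]
eef_rot: [180.0, 0.0, 103.6]
ft_force: [-0.4, -0.6, 1.6]
width: 0.0006
gripper_force: 0.8
```

>>> carry_out:
  motion: [-8, 0, 0, 0, 255, -16, 0, -25, 0, 255, -20, 0, -60, 0, 200, -40, 0, -90, 0, 100, -60, 0, -110, 0, 90]

```text
clock: 3.32
position: [0.6022, 0.1183, 0.2257]
eef_rot: [179.8, 0.0, 103.6]
ft_force: [0.1, -0.4, 0.9]
width: 0.0186
gripper_force: 0.0
```

Run:
```python
from h import *
c=snap('wrist','w2.png'); st()
P=world(c);hsv=cv2.cvtColor(c['pixels'],cv2.COLOR_BGR2HSV);X,Y,Z=np.moveaxis(P,-1,0)
def pr(n,m):
    Q=P[m]; print(n,len(Q),end=' ')
    if len(Q): print(Q.mean(0).round(4),Q.min(0).round(3),Q.max(0).round(3))
    return Q
pr('red',((hsv[...,0]<5)|(hsv[...,0]>175))&(hsv[...,1]>150)&(Z>.04)&(Z<.13))
Q=pr('sad',(hsv[...,1]<60)&(abs(X-.545)<.06)&(abs(Y-.155)<.05)&(abs(Z-.1)<.006)); print(cv2.minEnclosingCircle(Q[:,:2].astype(np.float32)))
Q=pr('tube',(abs(X-.53)<.06)&(Y>.22)&(Z>.085)&(Z<.16)); 
if len(Q):print(cv2.fitLine(Q[:,:2].astype(np.float32),2,0,.01,.01).ravel())
Q=pr('blue',(hsv[...,0]>100)&(hsv[...,0]<125)&(hsv[...,1]>100)&(abs(Z-.01)<.006)); print(cv2.minAreaRect(Q[:,:2].astype(np.float32)))
```

```text
{'clock': 3.3667, 'joints': [-0.1327, 30.4718, 72.1343, -0.0465, 76.9168, -13.52], 'position': [0.6041, 0.1147, 0.2289], 'eef_rot': [179.5468, 0.1556, 103.397], 'ft_force': [0.9978, -3.1673, 4.0354], 'width': 0.0225, 'gripper_force': 0.0}
red 738 [0.5837 0.1847 0.0888] [0.573 0.158 0.063] [0.595 0.206 0.107]
sad 2308 [0.544  0.1563 0.0997] [0.522 0.134 0.094] [0.566 0.178 0.103]
((0.5438798666000366, 0.155378058552742), 0.02225802280008793)
tube 822 [0.5235 0.2352 0.0906] [0.513 0.22  0.085] [0.532 0.25  0.098]
[ 0.21314768 -0.97701997  0.5234509   0.23520121]
blue 4074 [0.5461 0.1989 0.01  ] [0.478 0.101 0.005] [0.596 0.265 0.016]
((0.5366804003715515, 0.1827269196510315), (0.08468745648860931, 0.14941436052322388), 14.626288414001465)
```

View pics/w2.png

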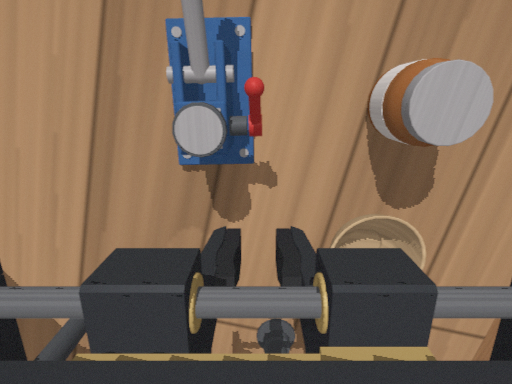

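The wrist view shows the red lever now leaning back to (255,88), which is locked, with the saddle at (200,130). Jar and bowl are untouched. Next I grasp the handle.

Run:
```python
from h import *
rel((.4998,.327,.20,104.5),(.4998,.327,.121,104.5))
```

```text
{'clock': 3.3667, 'joints': [-0.1327, 30.4718, 72.1343, -0.0465, 76.9168, -13.52], 'position': [0.6041, 0.1147, 0.2289], 'eef_rot': [179.5468, 0.1556, 103.397], 'ft_force': [0.9978, -3.1673, 4.0354], 'width': 0.0225, 'gripper_force': 0.0}
(0.4998, 0.327, 0.2, 104.5) -> [230.8 -52.5  27.9] roll -1.1
(0.4998, 0.327, 0.121, 104.5) -> [231.  -53.2 106.9] roll -1.1
```

>>> carry_out:
  motion: [38, -10, 0, 0, 0, 76, -20, 5, 0, 0, 114, -30, 10, 0, 0, 152, -40, 18, -1, 0, 190, -48, 26, -1, 0]

```text
clock: 3.78
position: [0.5094, 0.2935, 0.196]
eef_rot: [-180.0, -0.0, 104.5]
ft_force: [0.3, 0.7, -0.0]
width: 0.0556
gripper_force: 0.0
```

>>> carry_out:
  motion: [20, -2, 5, 0, 0, 38, -4, 10, 0, 0, 40, -4, 20, 0, 0, 40, -4, 20, 0, 0]

```text
clock: 4.12
position: [0.4958, 0.3302, 0.1742]
eef_rot: [-179.8, 0.0, 104.6]
ft_force: [-0.1, -0.4, -0.8]
width: 0.0824
gripper_force: 0.0
```

Run:
```python
from h import *
rel((.4998,.327,.121,104.5))
c=snap('wrist','w3.png')
P=world(c);X,Y,Z=np.moveaxis(P,-1,0);V=c['pixels'].max(-1)
m=(V<75)&(abs(X-.5)<.03)&(Y>.24)&(Y<.40)&(Z>.09)&(Z<.15);Q=P[m];print(len(Q),Q.mean(0),Q.min(0),Q.max(0),cv2.fitLine(Q[:,:2].astype(np.float32),2,0,.01,.01).ravel())
```

```text
{'clock': 4.1167, 'joints': [22.3993, 31.1334, 79.5464, 0.0102, 69.5391, 7.8031], 'position': [0.4958, 0.3302, 0.1742], 'eef_rot': [-179.7818, 0.0203, 104.5926], 'ft_force': [-0.0742, -0.3826, -0.8082], 'width': 0.0824, 'gripper_force': 0.0}
(0.4998, 0.327, 0.121, 104.5) -> [-4.1  3.3 53.2] roll 0.1
3578 [0.49778817 0.33153853 0.12872141] [0.48103846 0.28040335 0.10270317] [0.51920368 0.3664772  0.14145303] [ 0.25361    -0.96730655  0.49778816  0.33153853]
```

View pics/w3.png

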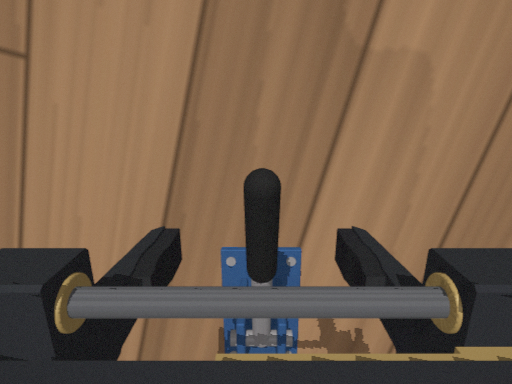

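The grip runs from (262,175) to (262,280), centred between the open fingers and straight. I descend and grip it.

>>> carry_out:
  motion: [-4, 3, 20, 0, 0, -4, 3, 40, 0, 0, -4, 3, 53, 0, 0, -4, 3, 53, 0, 200, -4, 3, 53, 0, 255]
  squeeze: 40

```text
clock: 4.58
position: [0.5011, 0.3262, 0.1239]
eef_rot: [-180.0, 0.0, 104.5]
ft_force: [-0.2, -0.7, 1.0]
width: 0.077
gripper_force: 0.0
```

>>> carry_out:
  motion: [0, 0, 0, 0, 255, 0, 0, 0, 0, 255, 0, 0, 0, 0, 255, 0, 0, 0, 0, 255, 0, 0, 0, 0, 255]

```text
clock: 5.0
position: [0.5006, 0.3273, 0.1241]
eef_rot: [180.0, -0.0, 104.6]
ft_force: [-0.1, 0.3, -0.1]
width: 0.0441
gripper_force: 0.0
```

>>> carry_out:
  motion: [0, 0, 0, 0, 255, 0, 0, 0, 0, 255, 0, 0, 0, 0, 255, 0, 0, 0, 0, 255, 0, 0, 0, 0, 255]

```text
clock: 5.42
position: [0.5004, 0.3273, 0.1237]
eef_rot: [-180.0, -0.0, 104.5]
ft_force: [-1.2, -0.9, 1.6]
width: 0.0209
gripper_force: 40.0
```

Run:
```python
from h import *
rel((.5545,.1266,.1237,90.8))
```

```text
{'clock': 5.4167, 'joints': [21.9717, 34.5447, 82.1227, 0.0072, 63.3562, 7.4228], 'position': [0.5004, 0.3273, 0.1237], 'eef_rot': [-179.9758, -0.0033, 104.5457], 'ft_force': [-1.2472, -0.8702, 1.5554], 'width': 0.0209, 'gripper_force': 40.0059}
(0.5545, 0.1266, 0.1237, 90.8) -> [-207.9    2.    -0. ] roll 13.7
```

>>> carry_out:
  motion: [-8, 0, 0, 0, 255, -24, 0, 0, 1, 255, -42, 0, 0, 2, 255, -60, 1, 0, 3.5, 255, -78, 1, 0, 5, 255]

```text
clock: 5.83
position: [0.5213, 0.2518, 0.1238]
eef_rot: [180.0, -0.1, 99.5]
ft_force: [1.3, 3.8, -0.2]
width: 0.0206
gripper_force: 40.0
```

Run:
```python
from h import *
rel((.5545,.1266,.1237,90.8))
```

```text
{'clock': 5.8333, 'joints': [14.1726, 32.3829, 85.8231, 0.0583, 61.7422, 4.6353], 'position': [0.5213, 0.2518, 0.1238], 'eef_rot': [179.9526, -0.0554, 99.5097], 'ft_force': [1.2862, 3.8228, -0.1883], 'width': 0.0206, 'gripper_force': 40.0018}
(0.5545, 0.1266, 0.1237, 90.8) -> [-129.   12.    0.] roll 8.7
```

>>> carry_out:
  motion: [-16, 1, 0, 1, 255, -32, 3, 0, 2.5, 255, -48, 4, 0, 4, 255, -64, 6, 0, 5.5, 255, -80, 8, 0, 7, 255]

```text
clock: 6.25
position: [0.5424, 0.1742, 0.1238]
eef_rot: [180.0, -0.1, 92.5]
ft_force: [-0.4, 3.9, 0.5]
width: 0.0207
gripper_force: 40.0
```

Run:
```python
from h import *
rel((.5545,.1266,.1237,90.8))
```

```text
{'clock': 6.25, 'joints': [6.0035, 31.37, 87.5513, 0.0665, 61.0517, 3.4872], 'position': [0.5424, 0.1742, 0.1238], 'eef_rot': [179.9765, -0.0598, 92.4841], 'ft_force': [-0.3543, 3.867, 0.4803], 'width': 0.0207, 'gripper_force': 40.0016}
(0.5545, 0.1266, 0.1237, 90.8) -> [-48.1  10.    0.1] roll 1.7
```

>>> carry_out:
  motion: [-14, 3, 0, 0.5, 255, -28, 6, 0, 1, 255, -40, 9, 0, 1.7, 255, -46, 10, 0, 1.7, 255, -46, 10, 0, 1.7, 255]

```text
clock: 6.67
position: [0.5546, 0.1276, 0.1237]
eef_rot: [180.0, 0.1, 90.8]
ft_force: [0.6, -3.0, -0.9]
width: 0.0204
gripper_force: 40.0
```

```bash
cat > m2.py <<'E'
from h import *
def look(tag,views=('top','wrist','scene')):
  for n in views:
    c=snap(n,f'{n}_{tag}.png');P=world(c);hsv=cv2.cvtColor(c['pixels'],cv2.COLOR_BGR2HSV);X,Y,Z=np.moveaxis(P,-1,0);print(n)
    def pr(n,m):
        Q=P[m]; print(' ',n,len(Q),end=' ')
        if len(Q): print(Q.mean(0).round(4),Q.min(0).round(3),Q.max(0).round(3),end=' ')
        print(); return Q
    Q=pr('sad',(hsv[...,1]<60)&(abs(X-.557)<.06)&(abs(Y+.06)<.06)&(Z>.093)&(Z<.109)&(hsv[...,2]>120))
    if len(Q):print('   circ',cv2.minEnclosingCircle(Q[:,:2].astype(np.float32)))
    pr('yel',(hsv[...,1]>110)&(abs(X-.556)<.05)&(abs(Y+.115)<.03)&(hsv[...,0]>22)&(hsv[...,0]<32)&(Z>.125)&(Z<.15))
    pr('yelfront',(hsv[...,1]>110)&(abs(X-.556)<.05)&(abs(Y+.1)<.02)&(hsv[...,0]>22)&(hsv[...,0]<32)&(Z>.10)&(Z<.13))
    Q=pr('blue',(hsv[...,0]>100)&(hsv[...,0]<125)&(hsv[...,1]>100)&(abs(Z-.01)<.006)&(Y>-.14)&(Y<.1))
    if len(Q): print('   ',cv2.minAreaRect(Q[:,:2].astype(np.float32)))
    pr('red',((hsv[...,0]<5)|(hsv[...,0]>175))&(hsv[...,1]>150)&(Z>.04)&(Z<.13)&(X>.56)&(X<.66))
    Q=pr('bar',(Z>.129)&(Z<.141)&(abs(Y+.117)<.03)&(X>.46)&(X<.65)&(hsv[...,2]<140)&(hsv[...,1]<70))
    if len(Q): print('   line',cv2.fitLine(Q[:,:2].astype(np.float32),2,0,.01,.01).ravel())
  st()
E
python3 - <<'E'
from m2 import *
look('a')
E
```

```text
top
  sad 125 [ 0.5535 -0.0503  0.0992] [ 0.535 -0.07   0.094] [ 0.573 -0.032  0.108] 
   circ ((0.5540903806686401, -0.0510379821062088), 0.021354030817747116)
  yel 0 
  yelfront 0 
  blue 494 [ 0.5442 -0.0237  0.0097] [ 0.512 -0.096  0.004] [0.597 0.05  0.016] 
    ((0.5542687177658081, -0.02282024919986725), (0.08444333076477051, 0.14596493542194366), 1.1572400331497192)
  red 52 [ 0.5991 -0.0361  0.0861] [ 0.594 -0.057  0.062] [ 0.606 -0.014  0.11 ] 
  bar 391 [ 0.5525 -0.1156  0.1345] [ 0.461 -0.13   0.129] [ 0.65  -0.101  0.141] 
   line [ 0.9996524  0.0263645  0.5525096 -0.1155891]
wrist
  sad 0 
  yel 0 
  yelfront 0 
  blue 1249 [ 0.5556 -0.013   0.0102] [ 0.513 -0.036  0.008] [0.598 0.045 0.016] 
    ((0.5548416376113892, 0.004368089139461517), (0.08501603454351425, 0.0803065076470375), 0.8573309779167175)
  red 0 
  bar 0 
scene
  sad 79 [ 0.5517 -0.0467  0.0985] [ 0.534 -0.068  0.096] [ 0.57  -0.032  0.102] 
   circ ((0.5534990429878235, -0.048685215413570404), 0.020116841420531273)
  yel 0 
  yelfront 0 
  blue 556 [0.5673 0.0052 0.0094] [ 0.514 -0.095  0.005] [0.6   0.057 0.016] 
    ((0.5573821663856506, -0.019054755568504333), (0.08503281325101852, 0.1523796170949936), 1.1251298189163208)
  red 74 [ 0.6052 -0.0307  0.0796] [ 0.598 -0.056  0.054] [ 0.61  -0.008  0.106] 
  bar 336 [ 0.5603 -0.1094  0.1337] [ 0.461 -0.13   0.129] [ 0.65  -0.094  0.137] 
   line [ 0.9996381   0.02690114  0.56026083 -0.10944439]
{'clock': 6.8167, 'joints': [1.3091, 31.3287, 87.6465, -0.0653, 61.031, 0.4709], 'position': [0.5542, 0.1288, 0.1237], 'eef_rot': [-179.9942, 0.0572, 90.8698], 'ft_force': [0.2062, -3.8162, -1.2885], 'width': 0.0205, 'gripper_force': 40.0071}
```

View pics/top_a.png

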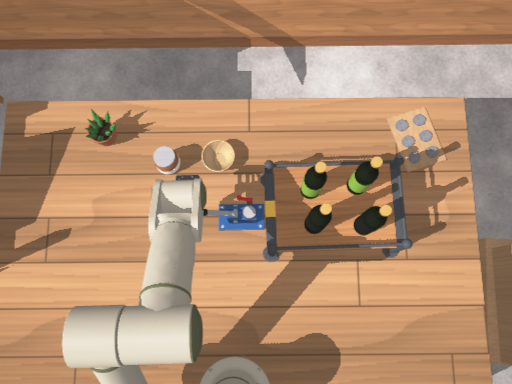

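The jack is square in front of the rack, with its saddle at (249,212) and the band at (270,209). I push it 65 mm further toward the rack and 4 mm in +x.

>>> carry_out:
  motion: [-10, 1, 0, 0, 255, -22, 2, 0, 0, 255, -34, 3, 0, 0, 255, -46, 4, 0, 0, 255, -54, 4, 0, 0, 255]

```text
clock: 7.23
position: [0.5593, 0.0739, 0.1238]
eef_rot: [180.0, -0.0, 90.8]
ft_force: [0.6, 5.2, -0.3]
width: 0.0208
gripper_force: 40.0
```

Run:
```python
from h import *
rel((.5577,.0638,.1237,90.8))
c=snap('top','top_b.png');P=world(c);hsv=cv2.cvtColor(c['pixels'],cv2.COLOR_BGR2HSV)
for v in range(196,222,3): print(v,[(hsv[v,u].tolist(),P[v,u].round(3).tolist()) for u in (270,)])
```

```text
{'clock': 7.2333, 'joints': [-4.379, 30.768, 88.5714, 0.0133, 60.6463, -5.2096], 'position': [0.5593, 0.0739, 0.1238], 'eef_rot': [179.9847, -0.0102, 90.8241], 'ft_force': [0.6148, 5.22, -0.3288], 'width': 0.0208, 'gripper_force': 40.0102}
(0.5577, 0.0638, 0.1237, 90.8) -> [-10.   -1.7   0.1] roll 0.0
196 [([110, 22, 70], [0.598, -0.116, 0.128])]
199 [([114, 18, 70], [0.587, -0.116, 0.137])]
202 [([20, 165, 193], [0.578, -0.116, 0.134])]
205 [([20, 164, 188], [0.569, -0.116, 0.132])]
208 [([21, 166, 190], [0.559, -0.116, 0.136])]
211 [([20, 164, 191], [0.55, -0.116, 0.137])]
214 [([20, 165, 189], [0.541, -0.116, 0.135])]
217 [([109, 19, 110], [0.532, -0.116, 0.129])]
220 [([110, 21, 109], [0.522, -0.115, 0.139])]
```

>>> carry_out:
  motion: [-6, 0, 0, 0, 255, -10, -0.5, 0, 0, 255, -10, -0.5, 0, 0, 255, -10, -0.5, 0, 0, 255]

```text
clock: 7.62
position: [0.5587, 0.0643, 0.1237]
eef_rot: [-180.0, 0.1, 90.8]
ft_force: [0.2, -3.9, -0.2]
width: 0.0205
gripper_force: 40.0
```

Run:
```python
from h import *
st()
for n in ('top','scene'):
    c=snap(n,n+'_c.png');P=world(c);hsv=cv2.cvtColor(c['pixels'],cv2.COLOR_BGR2HSV);X,Y,Z=np.moveaxis(P,-1,0)
    def pr(n,m):
        Q=P[m]; print(' ',n,len(Q),end=' ')
        if len(Q): print(Q.mean(0).round(4),Q.min(0).round(3),Q.max(0).round(3))
        return Q
    pr('yel',(hsv[...,1]>110)&(abs(X-.556)<.05)&(abs(Y+.115)<.03)&(hsv[...,0]>17)&(hsv[...,0]<32)&(Z>.105)&(Z<.15))
    pr('sad',(hsv[...,1]<60)&(abs(X-.557)<.04)&(abs(Y+.1)<.06)&(Z>.093)&(Z<.104)&(hsv[...,2]>120))
    Q=pr('blue',(hsv[...,0]>100)&(hsv[...,0]<125)&(hsv[...,1]>100)&(abs(Z-.01)<.006)&(Y>-.2)&(Y<.1))
    print('   ',cv2.minAreaRect(Q[:,:2].astype(np.float32)))
im=c['pixels'][90:290,150:400]; cv2.imwrite('pics/c_crop.png',cv2.resize(im,(750,600),interpolation=cv2.INTER_CUBIC))
```

```text
{'clock': 7.6167, 'joints': [-5.3372, 30.603, 88.8678, -0.0963, 60.5233, -6.1364], 'position': [0.5587, 0.0643, 0.1237], 'eef_rot': [-179.9969, 0.084, 90.8466], 'ft_force': [0.2403, -3.8504, -0.2151], 'width': 0.0205, 'gripper_force': 40.001}
  yel 164 [ 0.5583 -0.1166  0.1342] [ 0.534 -0.131  0.108] [ 0.584 -0.101  0.144]
  sad 12 [ 0.5599 -0.0967  0.0983] [ 0.55  -0.098  0.094] [ 0.572 -0.095  0.102]
  blue 293 [ 0.5502 -0.0516  0.0099] [ 0.518 -0.102  0.004] [ 0.601 -0.013  0.016]
    ((0.5594382882118225, -0.057578012347221375), (0.08906345069408417, 0.08201097697019577), 89.85550689697266)
  yel 275 [ 0.5579 -0.1067  0.1272] [ 0.529 -0.133  0.105] [ 0.586 -0.095  0.137]
  sad 16 [ 0.5588 -0.0986  0.0995] [ 0.549 -0.104  0.097] [ 0.572 -0.094  0.101]
  blue 511 [ 0.5718 -0.0593  0.0092] [ 0.521 -0.152  0.005] [ 0.603 -0.008  0.016]
    ((0.5619747042655945, -0.08030091971158981), (0.08174729347229004, 0.1437758505344391), 0.049219030886888504)
```

View pics/c_crop.png

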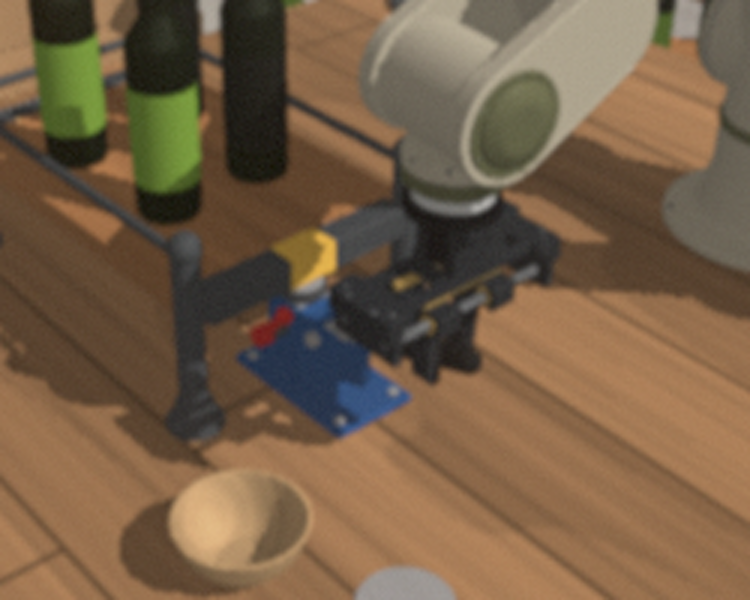

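In the scene crop the saddle is under the yellow band, at about (308,288) and (308,260). The lever is locked and the rack hasn't moved. First pump stroke.

>>> carry_out:
  motion: [1.5, 0, 5, 0, 255, 3, 0, 9.5, 0, 255, 4.5, 0, 14, 0, 255, 5.5, 0, 19, 0, 255, 6.5, 0, 24, 0, 255]

```text
clock: 8.13
position: [0.5589, 0.0717, 0.0995]
eef_rot: [180.0, 0.0, 90.9]
ft_force: [-0.6, -4.2, 5.1]
width: 0.0205
gripper_force: 40.0
```

>>> carry_out:
  motion: [0.5, 0, 5, 0, 255, 1.2, 0, 11, 0, 255, 1.6, 0, 17, 0, 255, 1.9, 0, 24, 0, 255, 1.7, 0, 31, 0, 255]

```text
clock: 8.55
position: [0.5588, 0.0738, 0.0689]
eef_rot: [179.9, -0.0, 90.9]
ft_force: [-2.0, -1.0, 11.0]
width: 0.0201
gripper_force: 39.2
```

>>> carry_out:
  motion: [-0.2, 0, 6, 0, 255, -1, 0, 12, 0, 255, -1.7, 0, 17, 0, 255, -2.5, 0, 21, 0, 255, -2.5, 0, 21, 0, 255]

```text
clock: 8.97
position: [0.5589, 0.0714, 0.0477]
eef_rot: [179.9, -0.1, 90.8]
ft_force: [-1.5, 1.4, 11.1]
width: 0.0206
gripper_force: 39.5
```

>>> carry_out:
  motion: [-0.2, 0, 1.5, 0, 255, -0.2, 0, 1.5, 0, 255]

```text
clock: 9.13
position: [0.559, 0.0713, 0.0466]
eef_rot: [179.9, -0.1, 90.8]
ft_force: [-1.3, -0.2, 10.6]
width: 0.0203
gripper_force: 39.4
```

Run:
```python
from h import *
c=snap('scene','s1.png');P=world(c);hsv=cv2.cvtColor(c['pixels'],cv2.COLOR_BGR2HSV);X,Y,Z=np.moveaxis(P,-1,0)
m=(hsv[...,1]>110)&(abs(X-.556)<.05)&(abs(Y+.115)<.03)&(hsv[...,0]>17)&(hsv[...,0]<32)&(Z>.1)&(Z<.17)
print(P[m].mean(0),P[m].min(0),P[m].max(0)); st()
```

```text
[ 0.5582953  -0.10753172  0.13257182] [ 0.52897608 -0.13634776  0.10916046] [ 0.58572958 -0.09553872  0.14237421]
{'clock': 9.1833, 'joints': [-4.6709, 37.1297, 91.5096, 0.0903, 51.3045, -5.5655], 'position': [0.5589, 0.0713, 0.0467], 'eef_rot': [179.9372, -0.0648, 90.8382], 'ft_force': [-1.557, 0.9141, 11.4389], 'width': 0.0206, 'gripper_force': 39.4116}
```

The band has risen about 6 mm. Letting the handle up to rest.

>>> carry_out:
  motion: [1, 0, -9, 0, 255, 2.2, 0, -19, 0, 255, 2.7, 0, -28, 0, 255, 2.5, 0, -37, 0, 255, 2, 0, -45, 0, 255]

```text
clock: 9.6
position: [0.5587, 0.0725, 0.0917]
eef_rot: [180.0, -0.0, 90.8]
ft_force: [5.1, -4.2, -1.6]
width: 0.0198
gripper_force: 39.6
```

>>> carry_out:
  motion: [-1.5, 0, -8, 0, 255, -3, 0, -16, 0, 255, -5, 0, -24, 0, 255, -7, 0, -30, 0, 255, -7.5, 0, -32, 0, 255]

```text
clock: 10.02
position: [0.5576, 0.0654, 0.1226]
eef_rot: [-179.8, -0.1, 90.8]
ft_force: [2.8, 3.4, -14.6]
width: 0.0195
gripper_force: 40.7
```

>>> carry_out:
  motion: [0, 0, -1, 0, 255, 0, 0, -1, 0, 255]

```text
clock: 10.18
position: [0.5576, 0.0654, 0.1228]
eef_rot: [-179.8, -0.1, 90.9]
ft_force: [0.3, 2.8, -14.6]
width: 0.02
gripper_force: 40.7
```

```bash
cat > b.py <<'E'
from h import *
import sys
c=snap('scene',sys.argv[1]+'.png');P=world(c);hsv=cv2.cvtColor(c['pixels'],cv2.COLOR_BGR2HSV);X,Y,Z=np.moveaxis(P,-1,0)
m=(hsv[...,1]>110)&(abs(X-.556)<.05)&(abs(Y+.115)<.03)&(hsv[...,0]>17)&(hsv[...,0]<32)&(Z>.1)&(Z<.17)
print(P[m].mean(0),P[m].min(0),P[m].max(0)); st()
E
python3 b.py s2
```

```text
[ 0.55768261 -0.10710862  0.13094675] [ 0.528862   -0.13571008  0.10780559] [ 0.58534629 -0.09510398  0.14109958]
{'clock': 10.2333, 'joints': [-5.2729, 30.648, 88.9429, 0.025, 60.6228, -6.1415], 'position': [0.5577, 0.0654, 0.1228], 'eef_rot': [-179.7899, -0.0444, 90.8563], 'ft_force': [0.6795, 3.1009, -14.9972], 'width': 0.0195, 'gripper_force': 40.6976}
```

The handle is on its rest stop (-15 N) and the ratchet is holding the rack. Second stroke.

>>> carry_out:
  motion: [1.5, 0, 6, 0, 255, 3, 0, 11, 0, 255, 4.5, 0, 16, 0, 255, 5.5, 0, 21, 0, 255, 6.5, 0, 26, 0, 255]

```text
clock: 10.65
position: [0.559, 0.072, 0.0998]
eef_rot: [179.9, 0.0, 90.9]
ft_force: [-7.2, 4.1, 12.9]
width: 0.0196
gripper_force: 38.4
```

>>> carry_out:
  motion: [0.5, 0, 5, 0, 255, 1.2, 0, 11, 0, 255, 1.6, 0, 17, 0, 255, 1.9, 0, 24, 0, 255, 1.7, 0, 31, 0, 255]

```text
clock: 11.07
position: [0.5596, 0.0742, 0.0693]
eef_rot: [179.8, -0.0, 90.9]
ft_force: [-4.4, 8.3, 11.2]
width: 0.0188
gripper_force: 38.9
```

>>> carry_out:
  motion: [-0.2, 0, 6, 0, 255, -1, 0, 12, 0, 255, -1.7, 0, 17, 0, 255, -2.5, 0, 21, 0, 255, -2.5, 0, 22, 0, 255]

```text
clock: 11.48
position: [0.5599, 0.0715, 0.0468]
eef_rot: [179.8, -0.0, 90.9]
ft_force: [-3.3, 7.6, 10.1]
width: 0.0185
gripper_force: 40.0
```

>>> carry_out:
  motion: [-0.2, 0, 1.5, 0, 255, -0.3, 0, 3, 0, 255, -0.3, 0, 3, 0, 255]

```text
clock: 11.73
position: [0.5599, 0.0711, 0.0442]
eef_rot: [179.8, -0.0, 90.9]
ft_force: [-2.9, 7.8, 11.3]
width: 0.0182
gripper_force: 40.1
```

```bash
python3 b.py s3
```

```text
[ 0.55857578 -0.10837146  0.14179341] [ 0.52913439 -0.13665063  0.11991094] [ 0.58588392 -0.09604029  0.1524256 ]
{'clock': 11.7833, 'joints': [-4.6651, 37.3829, 91.5026, 0.037, 50.8875, -5.5636], 'position': [0.5599, 0.0711, 0.0443], 'eef_rot': [179.7713, -0.0067, 90.8751], 'ft_force': [-2.7629, 7.7404, 11.6815], 'width': 0.0183, 'gripper_force': 40.0614}
```

>>> carry_out:
  motion: [0, 0, 2, 0, 255, 0, 0, 4, 0, 255, 0, 0, 4, 0, 255]

```text
clock: 12.03
position: [0.56, 0.0705, 0.0402]
eef_rot: [179.8, 0.0, 90.9]
ft_force: [-3.8, 2.5, 11.6]
width: 0.0183
gripper_force: 40.1
```

```bash
python3 b.py s4
python3 - <<'E'
import cv2
a=cv2.imread('pics/s4.png')[90:290,130:400]; cv2.imwrite('pics/s4c.png',cv2.resize(a,(800,593),interpolation=cv2.INTER_CUBIC))
E
```

```text
[ 0.5584768  -0.10795488  0.14221184] [ 0.52826642 -0.13721     0.11785338] [ 0.58753544 -0.09608225  0.15272675]
{'clock': 12.0833, 'joints': [-4.7047, 37.7505, 91.5885, -0.0313, 50.4354, -5.5627], 'position': [0.56, 0.0705, 0.0403], 'eef_rot': [179.7779, 0.046, 90.8779], 'ft_force': [-3.7295, 3.1986, 12.366], 'width': 0.0185, 'gripper_force': 40.1157}
```

View pics/s4c.png

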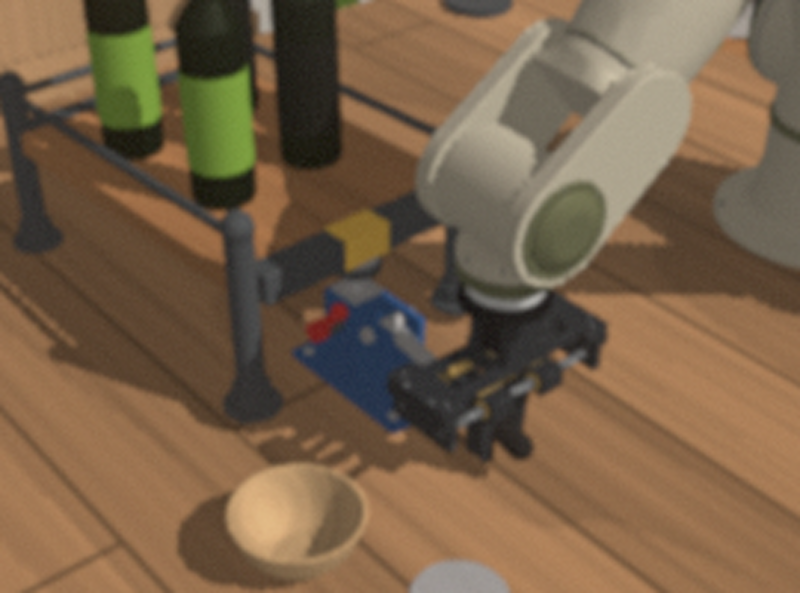

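The rack's near feet are visibly off the counter: the foot at (252,400) floats above its shadow. The bottles are standing. I tighten the grip and press further to confirm the handle is on its bottom stop.

>>> carry_out:
  motion: [0, 0, 0, 0, 255, 0, 0, 0, 0, 255, 0, 0, 1.5, 0, 255, 0, 0, 3, 0, 255, 0, 0, 3, 0, 255]
  squeeze: 60

```text
clock: 12.5
position: [0.56, 0.07, 0.0374]
eef_rot: [179.8, 0.1, 90.9]
ft_force: [-4.5, -0.3, 13.2]
width: 0.0182
gripper_force: 60.3
```

```bash
python3 b.py s5
python3 - <<'E'
from h import *
c=snap('wrist','w5.png');P=world(c);X,Y,Z=np.moveaxis(P,-1,0);V=c['pixels'].max(-1)
m=(V<80)&(abs(X-.56)<.02)&(Y>.075)&(Y<.2)&(Z>.02)&(Z<.1);Q=P[m]
for y in np.arange(.06,.13,.01):
    q=Q[abs(Q[:,1]-y)<.005]; 
    if len(q): print(round(y,3),len(q),np.percentile(q[:,2],[50,90,98]).round(4))
E
```

```text
[ 0.5583972  -0.10819635  0.14311495] [ 0.52968077 -0.13669157  0.11845368] [ 0.58655897 -0.09528845  0.15333236]
{'clock': 12.55, 'joints': [-4.735, 38.0117, 91.6491, -0.0903, 50.1156, -5.5617], 'position': [0.56, 0.07, 0.0375], 'eef_rot': [179.7842, 0.0908, 90.8843], 'ft_force': [-4.6891, 0.3214, 12.6431], 'width': 0.0181, 'gripper_force': 60.3106}
0.08 4323 [0.0516 0.0855 0.0952]
0.09 1325 [0.049  0.0525 0.099 ]
0.1 2607 [0.085  0.0972 0.0995]
0.11 1030 [0.0439 0.0946 0.0991]
```

View pics/w5.png

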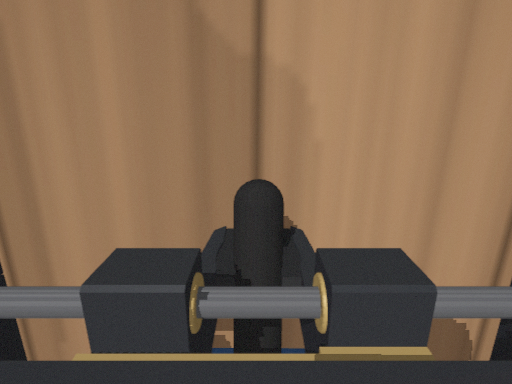

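The wrist view shows the grip from (258,182) to (258,285), held centred between the fingers. I use its slope to get the handle angle.

Run:
```python
from h import *
c=dict(np.load('pics/w5.npz'));P=world(c)
Q=P[192:282,254:263].reshape(-1,3); print(P[195:283:12,258].round(4))
k=np.polyfit(Q[:,1],Q[:,2],1); print(k,np.degrees(np.arctan(k[0])))
```

```text
[[0.5596 0.1072 0.0444]
 [0.5597 0.1033 0.0477]
 [0.5598 0.0988 0.0494]
 [0.5598 0.094  0.0503]
 [0.5599 0.0888 0.0503]
 [0.56   0.0844 0.0522]
 [0.5601 0.0792 0.0527]
 [0.5601 0.0742 0.0535]]
[-0.07575018  0.05688022] -4.3318927235514915
```

Run:
```python
from h import *
d=np.array([.2536,-.9673]); o=np.array([.544,.1563])
for f,col,rows in (('w3',262,range(185,275,10)),('w5',258,range(205,283,9))):
    c=dict(np.load(f'pics/{f}.npz'));P=world(c)
    if f=='w5': d=np.array([.014,-1.]); o=np.array([.559,-.116])
    for r in rows:
        p=np.median(P[r-2:r+3,col-2:col+3].reshape(-1,3),0); s=-(p[:2]-o)@d-.045
        # top line of cylinder: z=.07+s*tan(a)+.011/cos(a) ; solve a
        from scipy.optimize import brentq
        a=brentq(lambda a:.07+s*np.tan(a)+.011/np.cos(a)-p[2],-1,1); print(f,r,round(s,4),p[2].round(4),round(np.degrees(a),2))
```

```text
w3 185 0.1648 0.1392 19.26
w3 195 0.1592 0.1396 19.98
w3 205 0.1528 0.1377 20.12
w3 215 0.1457 0.1351 20.11
w3 225 0.1385 0.1325 20.13
w3 235 0.1305 0.1298 20.23
w3 245 0.1224 0.1267 20.2
w3 255 0.1136 0.1233 20.1
w3 265 0.1041 0.1197 20.04
w5 205 0.1749 0.047 -11.07
w5 214 0.1716 0.0482 -10.89
w5 223 0.1677 0.0486 -11.0
w5 232 0.1642 0.0495 -10.93
w5 241 0.1606 0.0502 -10.94
w5 250 0.1569 0.0509 -10.93
w5 259 0.1534 0.0517 -10.9
w5 268 0.1496 0.0523 -10.92
w5 277 0.1459 0.0532 -10.86
```

The angle fit gives 20.1° at rest and -10.9° now, so the handle is at about 0.54 rad. I press 2 mm more and measure again to tell a stop from slipping.

>>> carry_out:
  motion: [0, 0, 1, 0, 255, 0, 0, 2, 0, 255, 0, 0, 2, 0, 255]

```text
clock: 12.85
position: [0.5601, 0.0698, 0.0361]
eef_rot: [179.8, 0.1, 90.9]
ft_force: [-7.8, -1.8, 20.6]
width: 0.0179
gripper_force: 59.9
```

```bash
python3 b.py s6
python3 - <<'E'
from h import *
from scipy.optimize import brentq
c=snap('wrist','w6.png');P=world(c);d=np.array([.014,-1.]); o=np.array([.559,-.116])
for r in range(214,283,18):
    p=np.median(P[r-2:r+3,256:261].reshape(-1,3),0); s=-(p[:2]-o)@d-.045
    print(r,round(s,4),p[2].round(4),round(np.degrees(brentq(lambda a:.07+s*np.tan(a)+.011/np.cos(a)-p[2],-1,1)),2))
E
```

```text
[ 0.55830887 -0.10832722  0.14321925] [ 0.52723528 -0.13923825  0.11966597] [ 0.58724075 -0.09612772  0.15379692]
{'clock': 12.9, 'joints': [-4.7481, 38.1395, 91.6709, -0.1178, 49.955, -5.5627], 'position': [0.5601, 0.0698, 0.0362], 'eef_rot': [179.7753, 0.1128, 90.89], 'ft_force': [-7.7692, -1.4498, 19.3138], 'width': 0.0179, 'gripper_force': 59.8828}
214 0.1712 0.0467 -11.4
232 0.1638 0.0479 -11.49
250 0.1569 0.0494 -11.47
268 0.1494 0.0511 -11.38
```

The force stepped up to 20 N and the angle is -11.45° (0.55 rad), so the handle is on its bottom stop. The band is up about 16 mm, so I hand in.

```bash
python3 -c "
from station import *
print(close_job())"
```

```text
the job is handed in; nothing more can be done
None
```

The job is handed in at about 13 s: the cam lever is locked and the jack's saddle is under the yellow band. The rack's banded end is raised about 16 mm (measured at the band, not at the feet), and the handle is held on its bottom stop. The bottles were standing, and jar and bowl were not touched.

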